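# Close up the paint box

## Task

The green paint tube sticks up over the end of the grey paint box: push it down flat into its free lane so that nothing stands above the rim, then put the blue lid fully home on the box. Then snap the four yellow clips down over the rim one at a time in opposite-corner order: any one first, next the one at the diagonally opposite corner, then the other two. Leave the brush pot, bottle, jar and eraser where they are.

Things in the scene. Friction and masses are not known exactly. Their poses are not given: they have to be found in the camera images.
- box: Grey open paint box, fixed: outside 196 (x) x 140 (y) x 61 mm high, walls and floor 5 mm. Origin: centre of its underside, on the table; x along its long side, pointing away from the robot within 0.25 rad; z up. Red and orange tubes (40 mm diameter) are held fast along both long walls; between them, along x at y = 0, runs a free lane 48 mm wide and 186 mm long for the green tube.
- tube_mid (a point): Centre of the loose green paint tube, 0.15 kg, 34 mm in diameter, 140 mm long with its black cap (plus a thin 12 mm tail). x axis from cap to tail. At the start the tail end is on the box floor in the lane and the cap end leans on the box's near (-x) end rim, sloping about 28 degrees. Lying flat, this point is 22 mm above the box's underside.
- tube_cap (a point): Centre of the outer face of the green tube's black cap, 70 mm from tube_mid. At the start the cap overhangs the end rim's outer face by about 12 mm, its lower edge about 9 mm above the rim. Pushed inwards along the lane, just above the rim, until its face is some 40 mm inside the end of the box, it drops flat.
- lid: Loose blue lid, 0.45 kg: plate 196 (x) x 150 (y) x 6 mm over an 8 mm deep plug (180 x 124 mm, lower half 175 x 119) that enters the box's mouth with 3 mm play all round. Origin: centre of the plug's underside; plate top 14 mm above it. x along its long side, z up. Starts flat on the table. Fits either way round. Seated, its origin is 53 mm above the box's underside.
- lid_handle (a point): Middle of the white bar handle on the lid: 90 mm along the lid's x, 20 mm thick across y, standing 32 mm above the plate's top. This point is 30 mm above the lid's origin (16 mm above the plate's top).
- clip_1 (a joint): Angle of the near-left clip (opposite corner: clip_3): yellow flap 44 mm wide, 45 long, hinge along the lid's x at (-60, 79, 11) mm in the lid's frame. 0: open, slanting out and up 36 degrees; 0.63: level; 2.2: shut, hanging outside the box wall. Spring resists pressing (about 4 N down at the tip) until 1.1, where the tip is 20 mm below the hinge; beyond, it snaps shut by itself.
- clip_1_tip (a point): Middle of the free edge of clip_1's yellow flap, 45 mm from its hinge; it moves with the flap.
- clip_2 (a joint): Angle of the far-left clip (opposite corner: clip_4): yellow flap 44 mm wide, 45 long, hinge along the lid's x at (60, 79, 11) mm in the lid's frame. 0: open, slanting out and up 36 degrees; 0.63: level; 2.2: shut, hanging outside the box wall. Spring resists pressing (about 4 N down at the tip) until 1.1, where the tip is 20 mm below the hinge; beyond, it snaps shut by itself.
- clip_2_tip (a point): Middle of the free edge of clip_2's yellow flap, 45 mm from its hinge; it moves with the flap.
- clip_3 (a joint): Angle of the far-right clip (opposite corner: clip_1): yellow flap 44 mm wide, 45 long, hinge along the lid's x at (60, -79, 11) mm in the lid's frame. 0: open, slanting out and up 36 degrees; 0.63: level; 2.2: shut, hanging outside the box wall. Spring resists pressing (about 4 N down at the tip) until 1.1, where the tip is 20 mm below the hinge; beyond, it snaps shut by itself.
- clip_3_tip (a point): Middle of the free edge of clip_3's yellow flap, 45 mm from its hinge; it moves with the flap.
- clip_4 (a joint): Angle of the near-right clip (opposite corner: clip_2): yellow flap 44 mm wide, 45 long, hinge along the lid's x at (-60, -79, 11) mm in the lid's frame. 0: open, slanting out and up 36 degrees; 0.63: level; 2.2: shut, hanging outside the box wall. Spring resists pressing (about 4 N down at the tip) until 1.1, where the tip is 20 mm below the hinge; beyond, it snaps shut by itself.
- clip_4_tip (a point): Middle of the free edge of clip_4's yellow flap, 45 mm from its hinge; it moves with the flap.
- brush_pot: Bystander: white pot, 90 mm wide, 95 mm tall, with brushes up to 210 mm; origin at its underside.
- ink_bottle: Bystander: amber bottle with a black cap, 60 mm wide, 110 mm tall; origin at its underside.
- gesso_jar: Bystander: white jar with a red cap, 72 mm wide, 85 mm tall; origin at its underside.
- eraser_block: Bystander: orange eraser block 90 x 50 x 30 mm; origin at its underside.
Mind the look-alikes: they are no part of the job. There is more than one size of the part that bears tube_mid; the job needs the middle-sized.

How it is judged:
By the outcome, as a careful person would: the job done as asked, in the order asked, and still so for the second after the job is handed in, with the robot touching nothing.
It also fails if it takes over 72 s, if anything falls off the work surface, if the arm or the gripper's body presses on something with over 40 N, if the wrist force passes 120 N, or if a joint passes its speed limit or range.

## Robot

A 6-joint arm with a two-finger parallel gripper is mounted at the origin on the work surface. World frame = base frame: x ahead of the robot, y to its left, z up, the work surface at z = 0. Lengths are in m, angles in rad, forces in N, time in s.
With the tool pointing down it reaches from about 0.35 to 0.775 m from the base axis. Payload 5.5 kg.
Tool frame: the origin (TCP) lies on the centre line of the jaws, within the pads' length; the fingertips stand 11 mm ahead of it and the grasp point (between the pads) lies 8 mm behind it (env.tip_extent is the distance from the TCP to the fingertips, in m); z points along the fingers, y is the line along which they close (so a half turn about z gives the same grasp; the last joint's range is limited). The gripper opens to 85 mm and grips with 20 to 120 N. Pads are 22 mm wide; open, the fingers measure 114 mm over their backs; the gripper's body (76 mm by 85 mm) begins 54 mm behind the grasp point. The pads swing forward as they close: fully open they stand 13 mm farther back than shut.
Start: joints at [1.002, 0.313, 0.046, 1.304, 0, 1.431], TCP at [0.239, 0.523, 0.242] pointing down, gripper open.
Joint ranges: [-2.76, 2.76], [-0.86, 1.69], [-1.03, 1.26], [-2.2, 2.34], [-1.47, 1.5], [-3.14, 3.14]. Speed limits (rad/s): [2.57, 2.57, 3.14, 3.14, 3.14, 3.14].

## Interface

Orientations are given as a unit quaternion [w, x, y, z].
In Python, from workcell import env gives the robot as it stands.
- The arm moves only by the shell command python3 -m jog 'ROWS' [FORCE]. ROWS is JSON, a list of rows, each a list of 5 numbers: the gripper's target within -1 to 1 (shut at 1, half-way at 0, fully open at -1), then the shift along the tool's x, y, z in m, then the turn about the tool's z in degrees. In form: [[fingers, tx, ty, tz, turn], ...]. A call has 1 to 5 rows; each row shifts and turns the commanded pose from where the row before left it, along the tool's axes as they then stand; what a row does not reach is not made up. A row lasts 1/12 s, in which the tool goes at most 41.7 mm and 7.16 degrees, less where a joint would pass 70% of its speed; a pose out of reach is approached as far as the arm can. A call is refused whole if a number of a shift passes 0.0417 or a number of a turn 7.16, either way. A call with a gripper value outside its range is refused whole. The fingers move at their own pace and stop on an object; FORCE is the grip in N (left out, the last holds). Time passes only in rows, so rows that do not move let the fingers close. It gives the time, the measured TCP pose, the force, the opening and the grip force at its end, in the units of the state.
- env.get_state(): the state, without advancing time (a new reading comes with each control period).
- env.read_camera(name): name is "scene" or "top"; returns a dict with "img" (480x640x3 uint8, red, green, blue), "fov_y" (degrees; the focal length in pixels is half the picture's height over the tangent of half this angle, whatever the lens; pixels are square), "cx", "cy" (the principal point, pixels), "T" (4x4, takes a point from camera to world coordinates). Camera axes: x right, y up, looking along -z (the intrinsics and any distortion apply to the point x, -y, -z); pixel columns grow to the right and rows downward; lengths in m; the calibration is good to about 2 mm. A picture is of the moment at which its call begins. There is no depth.
- env.hand_in(): hands the job in; it is judged then, once.
The state is a dict: "clock": time; "joint_pos": joint angles; "qvel": joint speeds; "tau": joint torques, N m; "tcp_pos": TCP position; "orientation": TCP orientation; "wrist_force": force on the tool from outside, world axes, zero at the start; "ft_torque": the same for the moment, N m; "finger_gap": finger opening in m; "grip_force": force on a finger pad.
Only numpy, scipy, OpenCV 4.12 (cv2) and the standard library are available. Lean on these libraries where they do the work, as an engineer would, in place of code of your own. Each camera call takes 0.05 s, during which the arm holds its last target. There are 200 camera calls.

## Working session

There is one attempt and no reset: what is moved stays moved. The work goes in short steps, Python scripts to look and compute and a shell command to move; the robot and the scene stay as the last step left them, time stands still between calls to the robot, and variables do not carry over. Pictures are saved under pics/ and viewed, at most 10 in all, crops included, and the job is handed in when it is done.

```bash
mkdir -p pics; ls
python3 - <<'E'
from workcell import env
import cv2,json
s=env.get_state();print(s)
for n in("scene","top"):
    c=env.read_camera(n);cv2.imwrite(f"pics/{n}0.png",c["img"][:,:,::-1]);print(n,{k:v for k,v in c.items() if k!="img"})
E
```

```text
pics
{'clock': 0.0, 'joint_pos': array([ 1.00238148e+00,  3.14004277e-01,  4.49827986e-02,  1.30356986e+00,
       -1.37131876e-05,  1.43115615e+00]), 'qvel': array([ 1.12443409e-03,  7.05109801e-04,  9.09476461e-04,  8.13385848e-04,
       -8.84340313e-05,  1.12051294e-03]), 'tau': array([-1.55222642e-03, -4.80629075e+01,  2.98530936e+01,  1.95634807e-02,
       -1.86941038e-04, -2.16166762e-05]), 'tcp_pos': array([0.23883422, 0.5225274 , 0.24140819]), 'orientation': array([-3.04715172e-04,  2.12748736e-01,  9.77106529e-01, -8.44225115e-04]), 'wrist_force': array([0.4603608 , 0.84046313, 0.52258244]), 'ft_torque': array([-0.02036444,  0.02376532, -0.03454776]), 'grip_force': 0.0, 'finger_gap': 0.0851636168359038}
scene {'fov_y': 52.60508440991399, 'cx': 322.4861833118198, 'cy': 234.99757595064543, 'T': array([[ 0.50168086, -0.59891013,  0.62419786,  1.27083118],
       [ 0.86490075,  0.33374476, -0.37491483, -0.42340626],
       [ 0.01621752,  0.72795679,  0.68543118,  0.84541417],
       [ 0.        ,  0.        ,  0.        ,  1.        ]])}
top {'fov_y': 51.85050158716092, 'cx': 314.8627004830866, 'cy': 237.24441139163488, 'T': array([[-0.02690413,  0.98759134, -0.15472401,  0.36621921],
       [-0.99938262, -0.02307454,  0.02649425,  0.02514452],
       [ 0.0225953 ,  0.15534129,  0.98760242,  1.33935755],
       [ 0.        ,  0.        ,  0.        ,  1.        ]])}
```

View pics/scene0.png

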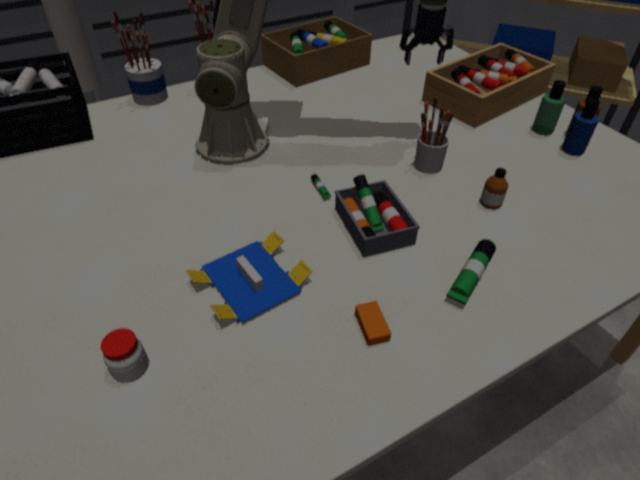

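View pics/top0.png

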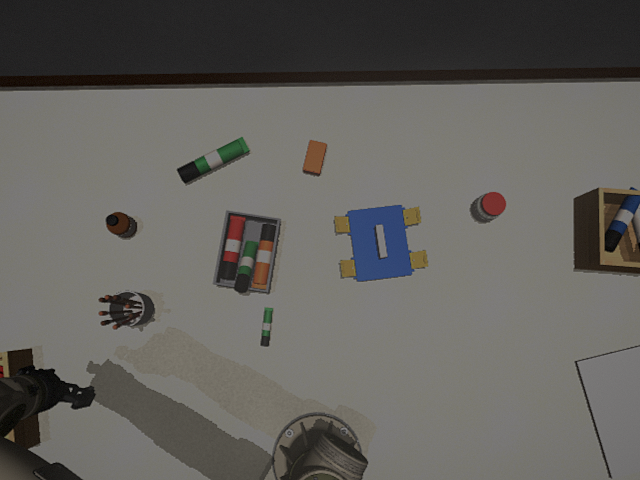

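Candidate green tubes in top view: the small one at (267,326), the large one at (213,160), and the middle one leaning in the grey box at (246,265). I choose the one in the box and will check it in a close crop.

```bash
cat > h.py <<'E'
import numpy as np,cv2
from workcell import env
def cam(n):
    return env.read_camera(n)
def ray(c,u,v):
    f=240/np.tan(np.radians(c["fov_y"]/2));d=np.array([(u-c["cx"])/f,-(v-c["cy"])/f,-1])
    return c["T"][:3,3],c["T"][:3,:3]@d
def onz(c,u,v,z):
    o,d=ray(c,u,v);return o+d*(z-o[2])/d[2]
def px(c,p):
    f=240/np.tan(np.radians(c["fov_y"]/2));q=c["T"][:3,:3].T@(np.array(p)-c["T"][:3,3])
    return c["cx"]-f*q[0]/q[2],c["cy"]+f*q[1]/q[2]
def big(m):
    cs,_=cv2.findContours(m.astype(np.uint8),cv2.RETR_EXTERNAL,cv2.CHAIN_APPROX_NONE)
    return max(cs,key=cv2.contourArea)
def cross(ca,a,cb,b):
    (o,d),(p,e)=ray(ca,*a),ray(cb,*b);t=np.linalg.lstsq(np.c_[d,-e],p-o,rcond=None)[0]
    A,B=o+t[0]*d,p+t[1]*e;return (A+B)/2,np.linalg.norm(A-B)
E
python3 - <<'E'
from h import *
t=cam("top");s=cam("scene")
a=cv2.resize(t["img"][205:300,205:290],None,fx=6,fy=6,interpolation=cv2.INTER_CUBIC)[:,:,::-1]
cv2.imwrite("pics/c1.png",a)
a=cv2.resize(s["img"][165:260,320:425],None,fx=6,fy=6,interpolation=cv2.INTER_CUBIC)[:,:,::-1]
cv2.imwrite("pics/c2.png",a)
hsv=cv2.cvtColor(t["img"],cv2.COLOR_RGB2HSV)
m=cv2.inRange(hsv,(105,120,60),(130,255,255));m[:, :330]=0;m[:,440:]=0
c=big(cv2.morphologyEx(m,cv2.MORPH_CLOSE,np.ones((3,3))))
P=np.array([onz(t,u,v,.014)[:2] for u,v in c[:,0]],np.float32)*1000
print("lid",cv2.minAreaRect(P),cv2.boxPoints(cv2.minAreaRect(P)))
x,y,w,h=cv2.boundingRect(c)
r=np.zeros(m.shape,np.uint8);cv2.drawContours(r,[c],-1,1,-1);r=cv2.erode(r,np.ones((7,7)))
hm=big((r>0)&(hsv[:,:,1]<90)&(hsv[:,:,2]>60));print(cv2.minAreaRect(hm))
H=np.array([onz(t,u,v,.046)[:2] for u,v in hm[:,0]],np.float32)*1000
print("handle",cv2.minAreaRect(H))
E
```

```text
lid ((556.1107788085938, -185.78585815429688), (193.8465576171875, 163.3714141845703), 5.547798156738281) [[ 451.74445  -113.852936]
 [ 467.5385   -276.4591  ]
 [ 660.4771   -257.71878 ]
 [ 644.68304   -95.11261 ]]
((381.1800231933594, 240.7599639892578), (34.082550048828125, 7.778174877166748), 81.8698959350586)
handle ((555.4031982421875, -185.5205078125), (91.40370178222656, 20.765769958496094), 5.418107986450195)
```

View pics/c1.png

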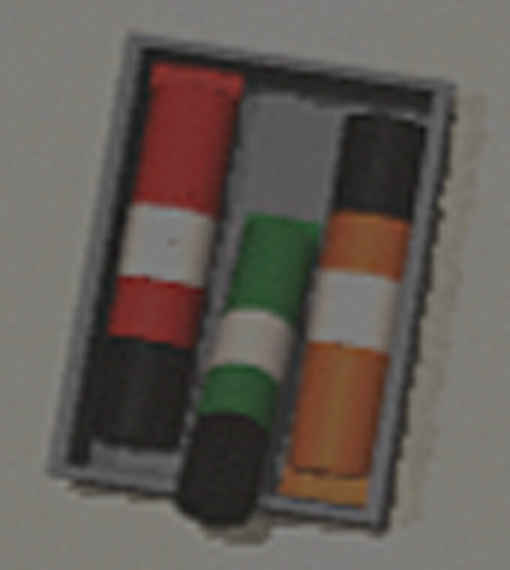

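View pics/c2.png

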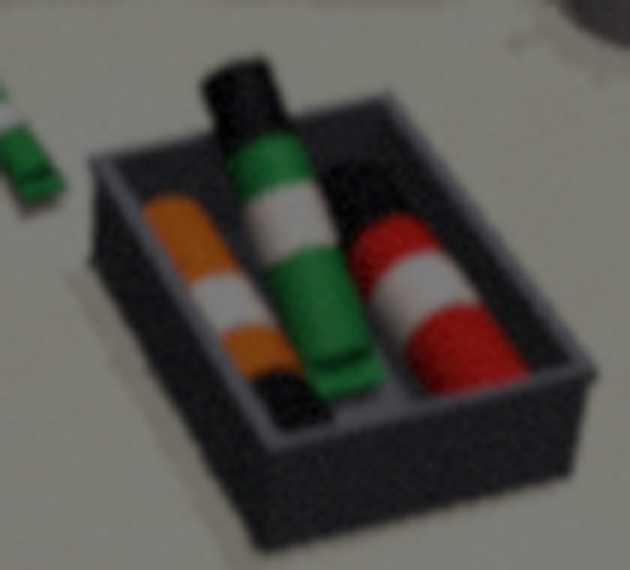

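The crops confirm the middle tube, its black cap at top (242,285), overhanging the near rim between the red and orange tubes. Rim corners in crop 1: (128,36), (456,80), (386,525), (50,472); in crop 2: (595,370), (265,445), (92,160), (385,95).

Run:
```python
from h import *
t=cam("top");s=cam("scene")
T=[(128,36),(456,80),(386,525),(50,472)];S=[(595,370),(265,445),(92,160),(385,95)]
M=np.array([[98,70],[98,-70],[-98,-70],[-98,70.]])
def fit(P):
    P=P[:,:2]*1000;c=P.mean(0);Q=P-c;a=np.arctan2((M[:,0]*Q[:,1]-M[:,1]*Q[:,0]).sum(),(M*Q).sum());return c,a,np.degrees(a)
A=np.array([onz(t,205+(x-2.5)/6,205+(y-2.5)/6,.061) for x,y in T])
B=np.array([onz(s,320+(x-2.5)/6,165+(y-2.5)/6,.061) for x,y in S])
for P in(A,B):print(P.round(4).tolist(),fit(P))
# cap: top crop center of outer end / scene
print("cap end top z.09",onz(t,205+218/6,205+515/6,.075))
for n,q in(("box-lid",0),):
  d=A.mean(0);print(np.linalg.norm(A[0]-A[3]),np.linalg.norm(A[0]-A[1]))
```

```text
[[0.643, 0.2232, 0.061], [0.6201, 0.0797, 0.061], [0.4266, 0.1128, 0.061], [0.4529, 0.2563, 0.061]] (array([535.6435677 , 168.00402517]), np.float64(-0.1705355646342963), np.float64(-9.77096811042564))
[[0.643, 0.2242, 0.061], [0.6146, 0.0837, 0.061], [0.4283, 0.1175, 0.061], [0.4516, 0.2567, 0.061]] (array([534.40256688, 170.51299371]), np.float64(-0.17690418432995753), np.float64(-10.135863140310919))
cap end top z.09 [0.43087016 0.18177548 0.075     ]
0.1929890498185228 0.14522567774959666
```

```bash
cat > plan.py <<'E'
# python3 plan.py x y z yaw_deg(of tool x) : tool-frame shift after turning
import sys;from h import *
x,y,z,w=map(float,sys.argv[1:]);s=env.get_state();q=s["orientation"]
yaw=np.degrees(np.arctan2(2*(q[1]*q[2]+q[0]*q[3]),1-2*(q[2]**2+q[3]**2)))
d=np.array([x,y,z])-s["tcp_pos"];a=np.radians(w);c,sn=np.cos(a),np.sin(a)
print("turn",((yaw-w+180)%360-180).round(2),"shift",(d@np.array([[c,sn,0],[sn,-c,0],[0,0,-1]]).T).round(4),"at",s["tcp_pos"].round(4),"F",s["wrist_force"].round(1),"gap",round(s["finger_gap"],3),"grip",round(s["grip_force"],1),"t",round(s["clock"],2))
E
python3 -m jog '[[1,0,0,0,-5],[1,0,0,0,-5],[1,0,0,0,-4.8]]'
python3 -m jog '[[1,-0.0163,-0.035,0,0],[1,-0.0163,-0.035,0,0],[1,-0.0163,-0.035,0,0],[1,-0.0163,-0.035,0,0],[1,-0.0163,-0.035,0,0]]'
python3 -m jog '[[1,-0.0163,-0.035,0,0],[1,0,0,0,0],[1,0,0,0,0]]'
python3 plan.py 0.387 0.195 0.079 170.2
python3 -c "from workcell import env;print(env.tip_extent)"
```

```text
clock: 0.55
tcp_pos: [0.2391, 0.5229, 0.2422]
orientation: [-0.0, 0.083, 0.997, -0.0]
wrist_force: [0.0, 0.0, 0.8]
finger_gap: 0.0518
grip_force: 0.0
clock: 0.97
tcp_pos: [0.2896, 0.3351, 0.2422]
orientation: [0.0, 0.085, 0.996, 0.0]
wrist_force: [0.4, -0.5, 0.1]
finger_gap: -0.0001
grip_force: 0.0
clock: 1.22
tcp_pos: [0.3005, 0.2978, 0.2427]
orientation: [0.0, 0.087, 0.996, 0.0]
wrist_force: [-0.7, -0.1, 0.4]
finger_gap: 0.0
grip_force: 0.0
turn -0.22 shift [-0.1028 -0.0866  0.1637] at [0.3005 0.2978 0.2427] F [-0.7 -0.1  0.4] gap 0.0 grip 0.0 t 1.22
0.011
```

```bash
python3 -m jog '[[1,-0.0206,-0.0173,0.0327,0],[1,-0.0206,-0.0173,0.0327,0],[1,-0.0206,-0.0173,0.0327,0],[1,-0.0206,-0.0173,0.0327,0],[1,-0.0206,-0.0173,0.0327,0]]' >/dev/null
python3 -m jog '[[1,0,0,0,0],[1,-0.008,0,0,0],[1,-0.008,0,0,0],[1,-0.008,0,0,0],[1,-0.008,0,0,0]]'
python3 -m jog '[[1,-0.007,0,0,0],[1,-0.007,0,0,0],[1,-0.007,0,0,0],[1,-0.007,0,0,0],[1,0,0,0,0]]'
python3 plan.py 0.467 0.181 0.079 170.2
python3 - <<'E'
from h import *
a=[cv2.resize(cam(n)["img"][r:r+95,c:c+95],None,fx=4,fy=4)[:,:,::-1] for n,r,c in(("top",205,200),("scene",165,325))]
cv2.imwrite("pics/p1.png",np.hstack(a))
E
```

```text
clock: 2.05
tcp_pos: [0.4189, 0.1942, 0.0829]
orientation: [0.002, 0.084, 0.996, 0.001]
wrist_force: [-0.1, 0.2, 0.3]
finger_gap: -0.0
grip_force: 0.0
clock: 2.47
tcp_pos: [0.4463, 0.1881, 0.0817]
orientation: [0.001, 0.085, 0.996, 0.0]
wrist_force: [0.3, 0.4, 0.2]
finger_gap: 0.0004
grip_force: 0.0
turn 0.0 shift [-0.0216 -0.0035  0.0027] at [0.4463 0.1881 0.0817] F [0.3 0.4 0.2] gap 0.0 grip 0.0 t 2.47
```

View pics/p1.png

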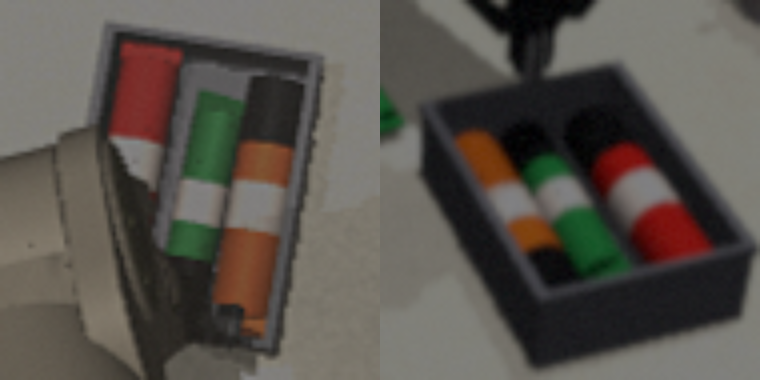

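The tube appears flat in its lane (cap at scene ≈(361,199), below the rim). Retreating and going for the lid.

```bash
python3 -m jog '[[1,0.02,0,-0.03,0],[1,0,0,-0.0417,0],[1,0,0,-0.0417,0],[-1,0,0,-0.03,-5.1],[-1,0,0,0,-5.1]]' >/dev/null
python3 -m jog '[[-1,0,0,0,-5.1],[-1,0,0,0,0]]' 
python3 plan.py 0.5554 -0.1855 0.14 185.5
```

```text
clock: 3.15
tcp_pos: [0.4248, 0.1916, 0.2256]
orientation: [0.001, -0.049, 0.999, 0.0]
wrist_force: [-0.9, 1.0, 0.0]
finger_gap: 0.0482
grip_force: 0.0
turn 0.16 shift [-0.0939 -0.3879  0.0856] at [0.4248 0.1916 0.2256] F [-0.9  1.   0. ] gap 0.048 grip 0.0 t 3.15
```

```bash
python3 -m jog '[[-1,-0.0094,-0.0388,0,0],[-1,-0.0094,-0.0388,0,0],[-1,-0.0094,-0.0388,0,0],[-1,-0.0094,-0.0388,0,0],[-1,-0.0094,-0.0388,0,0]]' >/dev/null
python3 -m jog '[[-1,-0.0094,-0.0388,0.017,0],[-1,-0.0094,-0.0388,0.017,0],[-1,-0.0094,-0.0388,0.017,0],[-1,-0.0094,-0.0388,0.017,0],[-1,-0.0094,-0.0388,0.017,0]]' >/dev/null
python3 -m jog '[[-1,0,0,0,0],[-1,0,0,0,0],[-1,0,0,0,0]]' 
python3 plan.py 0.5554 -0.1855 0.029 185.5
python3 - <<'E'
from h import *
t=cam("top")["img"];cv2.imwrite("pics/p2.png",np.hstack([cv2.resize(t[200:300,205:290],None,fx=4,fy=4),cv2.resize(t[200:300,335:435],None,fx=4,fy=4)])[:,:,::-1])
E
```

```text
clock: 4.23
tcp_pos: [0.5522, -0.1776, 0.1424]
orientation: [-0.001, -0.047, 0.999, 0.001]
wrist_force: [0.4, 0.7, 1.1]
finger_gap: 0.0855
grip_force: 0.0
turn -0.09 shift [-0.0025 -0.0082  0.1134] at [ 0.5522 -0.1776  0.1424] F [0.4 0.7 1.1] gap 0.085 grip 0.0 t 4.23
```

View pics/p2.png

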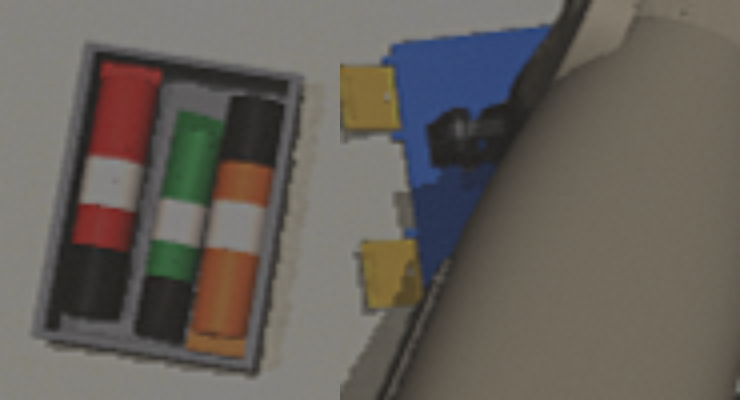

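Run:
```python
from h import *
t=cam("top");s=cam("scene");c=np.array([.535,.169]);a=np.radians(-9.8);R=np.array([[np.cos(a),np.sin(a)],[-np.sin(a),np.cos(a)]])
for z in(.03,.022):
  for u,v in((254,227.5),(244.6,285)):print(z,(R@(onz(t,u,v,z)[:2]-c)*1000).round(1))
# white band in both views (green tube)
for cc,(u0,v0,u1,v1) in((t,(235,235,262,265)),(s,(350,195,385,225))):
  im=cc["img"][v0:v1,u0:u1];h=cv2.cvtColor(im,cv2.COLOR_RGB2HSV);g=cv2.inRange(h,(50,100,20),(85,255,255))
  n,l,st,ce=cv2.connectedComponentsWithStats(g);print([(st[i][4],ce[i]+[u0,v0]) for i in range(1,n) if st[i][4]>10])
def w(x,y,z):return [*(R.T@np.array([x,y])+c),z]
for x in(-75,-57):
  print(px(t,w(x/1000,0,.039)),px(s,w(x/1000,0,.039)))
im=s["img"][180:240,330:400];cv2.imwrite("pics/p3.png",cv2.resize(im,None,fx=10,fy=10,interpolation=cv2.INTER_CUBIC)[:,:,::-1])
```

```text
0.03 [68.4 -4.6]
0.03 [-87.1  -5.2]
0.022 [69.7 -3.6]
0.022 [-86.8  -4.2]
[(np.int32(130), array([251.47692308, 241.97692308])), (np.int32(39), array([247.05128205, 262.38461538]))]
[(np.int32(68), array([365.61764706, 206.57352941])), (np.int32(90), array([375.12222222, 220.94444444]))]
(np.float64(243.00149326653536), np.float64(279.9187638149739)) (np.float64(361.8216551627361), np.float64(197.2521848226794))
(np.float64(244.14138810252376), np.float64(273.13399338443514)) (np.float64(364.5829525506972), np.float64(201.33221401403))
```

View pics/p3.png

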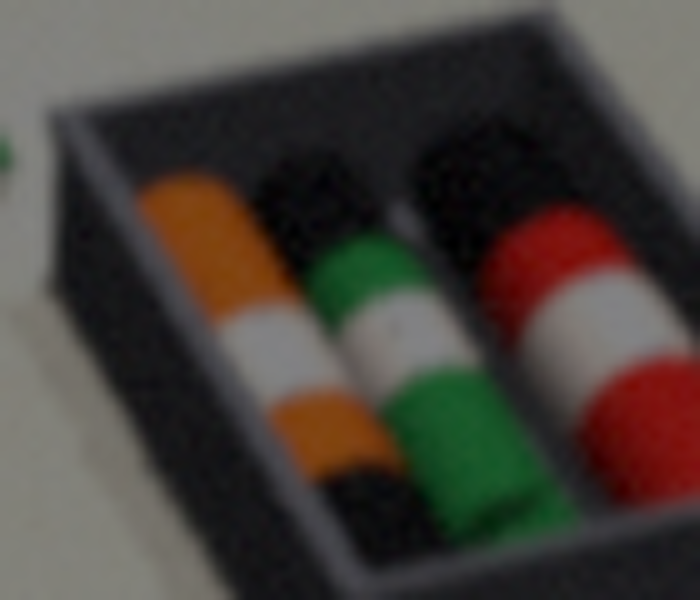

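The crop shows the green tube lying flat, low in its lane (cap ≈(361,198), under the rim). Grasping the handle.

```bash
python3 -m jog '[[-1,-0.0025,-0.0082,0.0367,0],[-1,0,0,0.0367,0],[-1,0,0,0.03,0],[-1,0,0,0.01,0],[-1,0,0,0,0]]'
python3 plan.py 0.5554 -0.1855 0.029 185.5
```

```text
clock: 4.8
tcp_pos: [0.5543, -0.1838, 0.0277]
orientation: [-0.002, -0.049, 0.999, 0.001]
wrist_force: [-0.2, -0.2, 0.3]
finger_gap: 0.0855
grip_force: 0.0
turn 0.11 shift [-0.001  -0.0018 -0.0013] at [ 0.5543 -0.1838  0.0277] F [-0.2 -0.2  0.3] gap 0.085 grip 0.0 t 4.8
```

```bash
python3 -m jog '[[1,0,-0.0018,-0.003,0],[1,0,0,0,0],[1,0,0,0,0],[1,0,0,0,0],[1,0,0,0,0]]' 70 >/dev/null
python3 -m jog '[[1,0,0,0,0],[1,0,0,-0.02,0],[1,0,0,-0.03,0],[1,0,0,-0.04,0],[1,0,0,-0.04,0]]' 
python3 -m jog '[[1,0,0,0,0],[1,0,0,0,0]]' 
python3 plan.py 0.535 0.169 0.16 170.2
```

```text
clock: 5.63
tcp_pos: [0.5545, -0.1869, 0.1618]
orientation: [-0.003, -0.048, 0.999, 0.001]
wrist_force: [1.1, -0.7, -6.3]
finger_gap: 0.0188
grip_force: 69.8
clock: 5.8
tcp_pos: [0.5579, -0.1885, 0.1648]
orientation: [0.002, -0.048, 0.999, -0.001]
wrist_force: [0.7, 0.7, -7.3]
finger_gap: 0.0186
grip_force: 69.8
turn 15.33 shift [0.0834 0.3484 0.0048] at [ 0.5579 -0.1885  0.1648] F [ 0.7  0.7 -7.3] gap 0.019 grip 69.8 t 5.8
```

```bash
python3 -m jog '[[1,0,0,0,5.1],[1,0,0,0,5.1],[1,0,0,0,5.1]]' >/dev/null
python3 -m jog '[[1,0.0083,0.0348,0,0],[1,0.0083,0.0348,0,0],[1,0.0083,0.0348,0,0],[1,0.0083,0.0348,0,0],[1,0.0083,0.0348,0,0]]' >/dev/null
python3 -m jog '[[1,0.0083,0.0348,0,0],[1,0.0083,0.0348,0,0],[1,0.0083,0.0348,0,0],[1,0.0083,0.0348,0,0],[1,0.0083,0.0348,0,0]]' >/dev/null
python3 -m jog '[[1,0,0,0,0],[1,0,0,0,0],[1,0,0,0,0]]' 
python3 plan.py 0.535 0.169 0.12 170.2
python3 - <<'E'
from h import *
a=[cv2.resize(cam(n)["img"][r:r+150,c:c+130],None,fx=3,fy=3,interpolation=cv2.INTER_CUBIC)[:,:,::-1] for n,r,c in(("top",180,185),("scene",130,310))]
cv2.imwrite("pics/p4.png",np.hstack(a))
E
```

```text
clock: 7.13
tcp_pos: [0.532, 0.1691, 0.1601]
orientation: [-0.002, 0.085, 0.996, -0.001]
wrist_force: [0.5, -0.3, -6.3]
finger_gap: 0.0186
grip_force: 70.9
turn 0.09 shift [-0.003   0.0004  0.0401] at [0.532  0.1691 0.1601] F [ 0.5 -0.3 -6.3] gap 0.019 grip 70.9 t 7.13
```

View pics/p4.png

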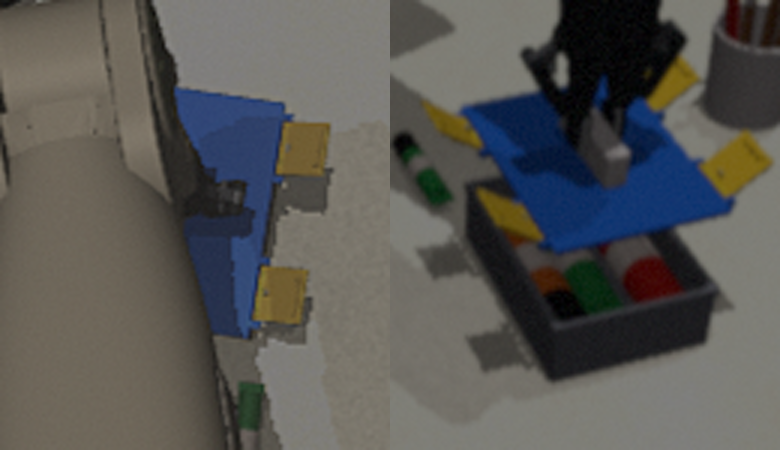

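```bash
python3 -m jog '[[1,-0.0015,0,0.02,0],[1,-0.0015,0,0.02,0],[1,0,0,0.015,0],[1,0,0,0,0],[1,0,0,0,0]]' 
python3 plan.py 0.535 0.169 0.084 170.2
python3 - <<'E'
from h import *
s=cam("scene");im=s["img"]
hsv=cv2.cvtColor(im,cv2.COLOR_RGB2HSV);m=cv2.inRange(hsv,(105,120,30),(130,255,255));m[:,:300]=0;m[:,450:]=0;m[:120]=0;m[270:]=0
c=big(m);print(cv2.approxPolyDP(c,4,True)[:,0].tolist())
cv2.imwrite("pics/p5.png",cv2.resize(im[155:270,320:430],None,fx=5,fy=5,interpolation=cv2.INTER_CUBIC)[:,:,::-1])
E
```

```text
clock: 7.65
tcp_pos: [0.5358, 0.1673, 0.1067]
orientation: [-0.002, 0.086, 0.996, -0.0]
wrist_force: [0.3, -0.4, -6.5]
finger_gap: 0.0186
grip_force: 70.8
turn -0.09 shift [0.0011 0.0015 0.0227] at [0.5358 0.1673 0.1067] F [ 0.3 -0.4 -6.5] gap 0.019 grip 70.8 t 7.65
[[333, 185], [359, 232], [420, 216], [392, 181], [386, 185], [388, 203], [383, 211], [358, 178]]
```

View pics/p5.png

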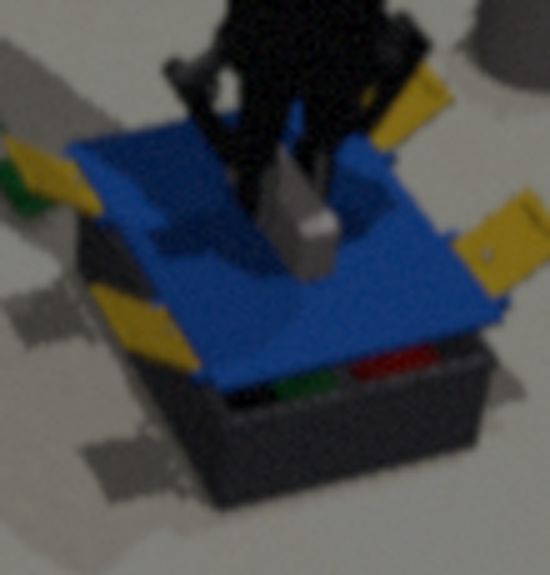

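The lid hovers level, ~14 mm over the rim; plate corners in the crop at (68,147), (212,387), (503,320); box far corners at (222,418), (492,345).

Run:
```python
from h import *
s=cam("scene")
f=lambda x,y,z:onz(s,320+(x-2)/5,155+(y-2)/5,z)[:2]*1000
NR=f(68,147,.0897);FR=f(212,387,.0837);FL=f(503,320,.0837)
bFR=f(222,418,.061);bFL=f(492,345,.061)
print(NR,FR,FL,bFR,bFL)
print("lid center via diag",(NR+FL)/2,"yaw right edge",np.degrees(np.arctan2(*(FR-NR)[::-1])),"len",np.linalg.norm(FR-NR),np.linalg.norm(FL-FR))
a=np.radians(-9.8);x=np.array([np.cos(a),np.sin(a)]);
print("far-mid lid-box",(FR+FL-bFR-bFL)/2@x,(FR+FL-bFR-bFL)/2@[-x[1],x[0]],"box far width",np.linalg.norm(bFL-bFR))
for p,q in((FR,FL),(bFR,bFL)):print(np.degrees(np.arctan2(*(q-p)[::-1]))-90)
```

```text
[431.40620129 109.34585291] [612.84542164  77.99489123] [641.30833298 225.5519341 ] [613.37608855  85.22373885] [634.51800806 228.61172208]
lid center via diag [536.35726714 167.4488935 ] yaw right edge -9.803362681017864 len 184.12787262731266 150.27713805493735
far-mid lid-box 3.959769982554402 -4.536524766900514 box far width 144.9382437284871
-10.917934589726144
-8.387573451042442
```

```bash
python3 -m jog '[[1,0.002,0.0025,0.005,0],[1,0,0,0.004,0],[1,0,0,0.004,0],[1,0,0,0.004,0],[1,0,0,0,0]]' 
python3 plan.py 0.535 0.169 0.084 170.2
python3 -m jog '[[1,0,0,0.003,0],[1,0,0,0.003,0],[1,0,0,0.0,0]]' 
python3 plan.py 0.535 0.169 0.084 170.2
```

```text
clock: 8.17
tcp_pos: [0.5345, 0.1715, 0.0898]
orientation: [-0.001, 0.085, 0.996, -0.0]
wrist_force: [-0.3, 0.0, -5.5]
finger_gap: 0.0183
grip_force: 71.0
turn 0.04 shift [-0.0009 -0.0024  0.0058] at [0.5345 0.1715 0.0898] F [-0.3  0.  -5.5] gap 0.018 grip 71.0 t 8.17
clock: 8.42
tcp_pos: [0.5354, 0.1717, 0.0872]
orientation: [0.001, 0.085, 0.996, 0.0]
wrist_force: [-5.4, -0.9, 9.8]
finger_gap: 0.0182
grip_force: 73.1
turn 0.04 shift [-0.     -0.0027  0.0032] at [0.5354 0.1717 0.0872] F [-5.4 -0.9  9.8] gap 0.018 grip 73.1 t 8.42
```

```bash
python3 -m jog '[[1,0.0015,0,0,0],[1,0.001,0,0.001,0],[1,0,0,0.001,0],[1,0,0,0,0]]' 
python3 plan.py 0.535 0.169 0.084 170.2
```

```text
clock: 8.75
tcp_pos: [0.5354, 0.1717, 0.0871]
orientation: [0.004, 0.085, 0.996, 0.0]
wrist_force: [-3.4, -3.2, 17.6]
finger_gap: 0.0184
grip_force: 74.3
turn 0.02 shift [-0.     -0.0027  0.0031] at [0.5354 0.1717 0.0871] F [-3.4 -3.2 17.6] gap 0.018 grip 74.3 t 8.75
```

```bash
python3 -m jog '[[1,0,0,-0.003,0],[1,0.001,-0.002,0,0],[1,0,0,0.002,0],[1,0,0,0.002,0],[1,0,0,0,0]]' 
python3 plan.py 0.535 0.169 0.084 170.2
python3 - <<'E'
from h import *
print(env.get_state()["ft_torque"])
E
```

```text
clock: 9.17
tcp_pos: [0.5337, 0.1706, 0.0871]
orientation: [0.003, 0.086, 0.996, 0.001]
wrist_force: [-8.1, -1.2, 31.0]
finger_gap: 0.0188
grip_force: 76.1
turn -0.01 shift [-0.0016 -0.0013  0.0031] at [0.5337 0.1706 0.0871] F [-8.1 -1.2 31. ] gap 0.019 grip 76.1 t 9.17
[-0.40624622  1.73078331 -0.48159179]
```

```bash
python3 -m jog '[[1,0,0,-0.003,0],[1,0,0,-0.001,0],[-1,0,0,0,0],[-1,0,0,0,0],[-1,0,0,0,0]]' 
python3 -m jog '[[-1,0,0,-0.01,0],[-1,0,0,-0.02,0],[-1,0,0,-0.02,0],[1,0,0,0,0],[1,0,0,0,0]]' >/dev/null
python3 -m jog '[[1,0,0,0,0],[1,0,0,0,0],[1,0,0,0,0],[1,0,0,0,0],[1,0,0,0,0]]'
```

```text
clock: 9.58
tcp_pos: [0.5305, 0.17, 0.085]
orientation: [-0.001, 0.085, 0.996, -0.0]
wrist_force: [0.6, -0.0, -0.6]
finger_gap: 0.0545
grip_force: 0.0
clock: 10.42
tcp_pos: [0.531, 0.1701, 0.1351]
orientation: [-0.001, 0.085, 0.996, -0.0]
wrist_force: [-0.3, 0.1, -0.9]
finger_gap: 0.0005
grip_force: 0.0
```

```bash
python3 -m jog '[[1,0,0,0.01,0],[1,0,0,0.008,0],[1,0,0,0.003,0],[1,0,0,0,0]]' 
python3 -m jog '[[1,0,0,0.003,0],[1,0,0,0,0]]'
python3 -m jog '[[1,0,0,0.003,0],[1,0,0,0,0]]'
```

```text
clock: 10.75
tcp_pos: [0.5302, 0.1699, 0.113]
orientation: [-0.001, 0.085, 0.996, -0.0]
wrist_force: [0.1, 0.1, 0.0]
finger_gap: -0.0001
grip_force: 0.0
clock: 10.92
tcp_pos: [0.5312, 0.1701, 0.1112]
orientation: [-0.0, 0.085, 0.996, -0.0]
wrist_force: [0.2, -1.1, 0.6]
finger_gap: -0.0003
grip_force: 0.0
clock: 11.08
tcp_pos: [0.5318, 0.1703, 0.11]
orientation: [0.001, 0.085, 0.996, 0.0]
wrist_force: [-2.0, -0.7, 7.7]
finger_gap: 0.0001
grip_force: 3.9
```

```bash
python3 -m jog '[[1,0,0,0.002,0],[1,0,0,0.002,0],[1,0,0,0,0]]' 
python3 -m jog '[[1,0,0,-0.02,0],[1,0,0,-0.0417,0],[1,0,0,-0.0417,0],[1,0,0,-0.0417,0],[1,0.03,0,0,0]]' >/dev/null
python3 -m jog '[[1,0.0417,0,0,0],[1,0.0417,0,0,0],[1,0,0,0,0]]'
python3 - <<'E'
from h import *
t=cam("top");s=cam("scene")
for n,c,w in(("top",t,(190,190,320,320)),("scene",s,(300,130,450,270))):
  u0,v0,u1,v1=w;h=cv2.cvtColor(c["img"][v0:v1,u0:u1],cv2.COLOR_RGB2HSV)
  y=cv2.inRange(h,(18,120,60),(35,255,255));k,l,st,ce=cv2.connectedComponentsWithStats(y)
  print(n,[(int(st[i][4]),(ce[i]+[u0,v0]).round(1).tolist()) for i in range(1,k) if st[i][4]>15])
  b=cv2.inRange(h,(105,120,30),(130,255,255));print(cv2.minAreaRect(big(b)+[u0,v0]))
  if n=="top":
    P=np.array([onz(t,*(q[0]+[u0,v0]),.067)[:2] for q in big(b)],np.float32)*1000;print(cv2.minAreaRect(P))
a=[cv2.resize(c["img"][r:r+150,q:q+130],None,fx=3,fy=3,interpolation=cv2.INTER_CUBIC)[:,:,::-1] for c,r,q in((t,180,185),(s,130,310))]
cv2.imwrite("pics/p6.png",np.hstack(a))
E
```

```text
clock: 11.33
tcp_pos: [0.5318, 0.1703, 0.1099]
orientation: [0.002, 0.085, 0.996, 0.0]
wrist_force: [-11.9, -2.6, 32.6]
finger_gap: -0.0003
grip_force: 16.1
clock: 12.0
tcp_pos: [0.4118, 0.1895, 0.2494]
orientation: [-0.003, 0.084, 0.996, -0.0]
wrist_force: [-1.5, 0.9, -0.5]
finger_gap: 0.0004
grip_force: 0.0
top [(268, [213.0, 222.4]), (231, [286.3, 233.6]), (240, [278.9, 279.5])]
((246.4595184326172, 251.76300048828125), (61.96330642700195, 74.66008758544922), 8.746162414550781)
((533.0630493164062, 170.00277709960938), (162.28114318847656, 194.886474609375), 80.15501403808594)
scene [(200, [399.4, 180.5]), (123, [330.3, 195.2]), (245, [421.3, 208.4]), (162, [348.4, 225.2])]
((377.23321533203125, 206.45411682128906), (55.002777099609375, 76.65418243408203), 76.26373291015625)
```

View pics/p6.png

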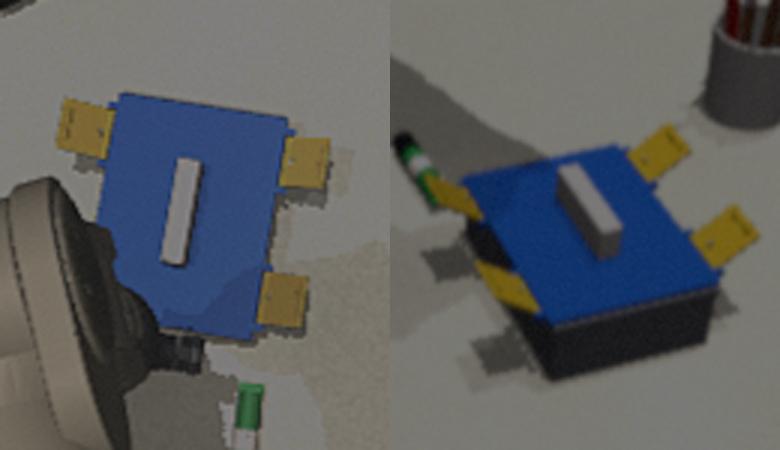

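The lid sits flush on the box with all four clips open (top ≈(213,222), (286,234), (279,280); fourth hidden). Now clip_1 first.

```bash
python3 -m jog '[[1,-0.0157,0.0301,0.02,0],[1,-0.0157,0.0301,0.02,0],[1,-0.0157,0.0301,0.02,0],[1,-0.0157,0.0301,0.02,0],[1,0,0,0.02,0]]' >/dev/null
python3 -m jog '[[1,0,0,0.015,0],[1,0,0,0,0],[1,0,0,0,0]]' 
python3 plan.py 0.4942 0.2975 0.053 170.15
```

```text
clock: 12.77
tcp_pos: [0.5024, 0.2971, 0.1336]
orientation: [-0.001, 0.085, 0.996, -0.0]
wrist_force: [0.1, 0.1, 0.1]
finger_gap: 0.0001
grip_force: 0.0
turn 0.05 shift [ 0.0082 -0.0011  0.0806] at [0.5024 0.2971 0.1336] F [0.1 0.1 0.1] gap 0.0 grip 0.0 t 12.77
```

```bash
python3 -m jog '[[1,0.008,-0.001,0.015,0],[1,0,0,0.01,0],[1,0,0,0.01,0],[1,0,0,0.01,0],[1,0,0,0.01,0]]'
python3 -m jog '[[1,0,0,0.01,0],[1,0,0,0.01,0],[1,0,0,0.008,0],[1,0,0,0,0]]'
python3 -m jog '[[1,0,0,-0.03,0],[1,0,0,-0.0417,0],[1,0,0,-0.0417,0],[1,0,0,0,0]]'
cat > clips.py <<'E'
from h import *
c=np.array([.533,.170]);a=np.radians(-9.85);X=np.array([np.cos(a),np.sin(a)]);Y=np.array([-X[1],X[0]])
s=cam("scene");t=cam("top");C={"1":(-60,1),"2":(60,1),"3":(60,-1),"4":(-60,-1)}
for k,(x,g) in C.items():
  r=[]
  for cc in(s,t):
    hsv=cv2.cvtColor(cc["img"],cv2.COLOR_RGB2HSV);y=cv2.inRange(hsv,(18,120,50),(35,255,255));n=[]
    for th in(.63,-1.57):
      P=[]
      for dx in(-20,20):
        for rr in(8,43):
          w=c*1000+X*(x+dx)+Y*g*(79+rr*np.cos(th));P.append(px(cc,[w[0]/1000,w[1]/1000,(64+rr*np.sin(th))/1000]))
      m=np.zeros(y.shape,np.uint8);cv2.fillConvexPoly(m,cv2.convexHull(np.array(P,np.float32)).astype(int),1)
      n.append((round(float((y[m>0]>0).mean()),2),int(m.sum())))
    r.append(n)
  print(k,"scene open/shut",r[0],"top open/shut",r[1])
E
python3 clips.py; python3 plan.py 0.5718 0.0425 0.13 170.15
```

```text
clock: 13.18
tcp_pos: [0.4964, 0.2992, 0.0815]
orientation: [0.002, 0.085, 0.996, 0.002]
wrist_force: [0.0, 2.3, 4.1]
finger_gap: -0.0001
grip_force: 1.8
clock: 13.52
tcp_pos: [0.4922, 0.2967, 0.0492]
orientation: [-0.002, 0.085, 0.996, -0.001]
wrist_force: [-0.0, 0.5, -0.5]
finger_gap: -0.0
grip_force: 0.0
clock: 13.85
tcp_pos: [0.4976, 0.2992, 0.1733]
orientation: [0.005, 0.085, 0.996, 0.003]
wrist_force: [1.8, -0.2, 0.0]
finger_gap: 0.0001
grip_force: 0.0
1 scene open/shut [(0.0, 173), (0.0, 99)] top open/shut [(0.0, 214), (0.41, 58)]
2 scene open/shut [(0.95, 204), (0.0, 121)] top open/shut [(0.93, 225), (0.36, 55)]
3 scene open/shut [(0.96, 112), (0.23, 96)] top open/shut [(0.95, 186), (0.87, 31)]
4 scene open/shut [(0.89, 90), (0.18, 84)] top open/shut [(0.97, 187), (0.93, 27)]
turn 0.08 shift [-0.1192 -0.2388  0.0373] at [0.4952 0.2982 0.1673] F [ 0.8  0.2 -2.1] gap 0.0 grip 0.0 t 13.95
```

```bash
python3 -m jog '[[1,-0.017,-0.0341,0,0],[1,-0.017,-0.0341,0,0],[1,-0.017,-0.0341,0,0],[1,-0.017,-0.0341,0,0],[1,-0.017,-0.0341,0,0]]' >/dev/null
python3 -m jog '[[1,-0.017,-0.0341,0,0],[1,-0.017,-0.0341,0.015,0],[1,0,0,0.02,0],[1,0,0,0,0],[1,0,0,0,0]]' 
python3 plan.py 0.5718 0.0425 0.053 170.15
```

```text
clock: 14.78
tcp_pos: [0.5682, 0.0421, 0.1275]
orientation: [-0.003, 0.086, 0.996, 0.0]
wrist_force: [-0.6, 0.7, -0.4]
finger_gap: 0.0004
grip_force: 0.0
turn 0.02 shift [-0.0035  0.001   0.0745] at [0.5682 0.0421 0.1275] F [-0.6  0.7 -0.4] gap 0.0 grip 0.0 t 14.78
```

```bash
python3 -m jog '[[1,-0.003,0.001,0.015,0],[1,0,0,0.01,0],[1,0,0,0.01,0],[1,0,0,0.01,0],[1,0,0,0.01,0]]'
python3 -m jog '[[1,0,0,0.01,0],[1,0,0,0.01,0],[1,0,0,0.004,0],[1,0,0,0,0]]'
python3 -m jog '[[1,0,0,-0.03,0],[1,0,0,-0.0417,0],[1,0,0,-0.0417,0],[1,0,0,0,0]]' >/dev/null
python3 clips.py; python3 plan.py 0.6124 0.2769 0.13 170.15
```

```text
clock: 15.2
tcp_pos: [0.5742, 0.0432, 0.0756]
orientation: [0.001, 0.084, 0.996, -0.001]
wrist_force: [0.3, -3.2, 4.1]
finger_gap: -0.0001
grip_force: 2.1
clock: 15.53
tcp_pos: [0.5722, 0.0434, 0.0492]
orientation: [-0.002, 0.085, 0.996, 0.0]
wrist_force: [-0.0, -0.4, -1.0]
finger_gap: 0.0001
grip_force: 0.0
1 scene open/shut [(0.0, 173), (0.0, 99)] top open/shut [(0.0, 214), (0.43, 58)]
2 scene open/shut [(0.95, 204), (0.0, 121)] top open/shut [(0.94, 225), (0.29, 55)]
3 scene open/shut [(0.05, 112), (0.41, 96)] top open/shut [(0.0, 186), (0.0, 31)]
4 scene open/shut [(0.82, 90), (0.15, 84)] top open/shut [(0.0, 187), (0.0, 27)]
turn 0.09 shift [0.0037 0.2369 0.037 ] at [0.5755 0.0429 0.167 ] F [-0.3 -0.5 -0.1] gap 0.0 grip 0.0 t 15.97
```

```bash
python3 -m jog '[[1,0,0.0395,0,0],[1,0,0.0395,0,0],[1,0,0.0395,0,0],[1,0,0.0395,0,0],[1,0,0.0395,0,0]]' >/dev/null
python3 -m jog '[[1,0.0037,0.0395,0.015,0],[1,0,0,0.02,0],[1,0,0,0,0],[1,0,0,0,0]]' 
python3 plan.py 0.6124 0.2769 0.053 170.15
```

```text
clock: 16.72
tcp_pos: [0.6079, 0.2759, 0.1265]
orientation: [-0.003, 0.085, 0.996, -0.001]
wrist_force: [-0.4, -0.8, 0.1]
finger_gap: 0.0001
grip_force: 0.0
turn 0.13 shift [-0.0042  0.0017  0.0735] at [0.6079 0.2759 0.1265] F [-0.4 -0.8  0.1] gap 0.0 grip 0.0 t 16.72
```

```bash
python3 -m jog '[[1,-0.004,0.0015,0.015,0],[1,0,0,0.01,0],[1,0,0,0.01,0],[1,0,0,0.01,0],[1,0,0,0.01,0]]'
python3 -m jog '[[1,0,0,0.01,0],[1,0,0,0.01,0],[1,0,0,0.004,0],[1,0,0,0,0]]'
python3 -m jog '[[1,0,0,-0.03,0],[1,0,0,-0.0417,0],[1,0,0,-0.0417,0],[1,0,0,0,0]]' >/dev/null
python3 clips.py; python3 plan.py 0.4536 0.0631 0.167 170.15
```

```text
clock: 17.13
tcp_pos: [0.616, 0.277, 0.0761]
orientation: [0.002, 0.086, 0.996, 0.001]
wrist_force: [0.7, 2.9, 3.9]
finger_gap: -0.0003
grip_force: 2.0
clock: 17.47
tcp_pos: [0.6128, 0.276, 0.0482]
orientation: [-0.002, 0.085, 0.996, -0.001]
wrist_force: [-0.3, -0.2, -0.5]
finger_gap: -0.0003
grip_force: 0.0
1 scene open/shut [(0.0, 173), (0.0, 99)] top open/shut [(0.0, 214), (0.33, 58)]
2 scene open/shut [(0.0, 204), (0.0, 121)] top open/shut [(0.0, 225), (0.42, 55)]
3 scene open/shut [(0.05, 112), (0.38, 96)] top open/shut [(0.03, 186), (0.87, 31)]
4 scene open/shut [(0.82, 90), (0.17, 84)] top open/shut [(0.96, 187), (1.0, 27)]
turn 0.08 shift [ 1.234e-01 -2.390e-01  1.000e-04] at [0.6161 0.2775 0.1671] F [-0.   0.6  0.3] gap -0.0 grip 0.0 t 17.9
```

```bash
python3 -m jog '[[1,0.0176,-0.0341,0,0],[1,0.0176,-0.0341,0,0],[1,0.0176,-0.0341,0,0],[1,0.0176,-0.0341,0,0],[1,0.0176,-0.0341,0,0]]' >/dev/null
python3 -m jog '[[1,0.0176,-0.0341,0,0],[1,0.0176,-0.0341,0.015,0],[1,0,0,0.02,0],[1,0,0,0,0],[1,0,0,0,0]]' 
python3 plan.py 0.4536 0.0631 0.053 170.15
```

```text
clock: 18.73
tcp_pos: [0.4511, 0.0626, 0.1277]
orientation: [-0.002, 0.086, 0.996, 0.0]
wrist_force: [0.4, -0.0, 0.7]
finger_gap: 0.0001
grip_force: 0.0
turn 0.03 shift [-0.0024  0.0009  0.0747] at [0.4511 0.0626 0.1277] F [ 0.4 -0.   0.7] gap 0.0 grip 0.0 t 18.73
```

```bash
python3 -m jog '[[1,-0.002,0.001,0.015,0],[1,0,0,0.01,0],[1,0,0,0.01,0],[1,0,0,0.01,0],[1,0,0,0.01,0]]'
python3 -m jog '[[1,0,0,0.01,0],[1,0,0,0.01,0],[1,0,0,0.004,0],[1,0,0,0,0]]'
python3 -m jog '[[1,0,0,-0.03,0],[1,0,0,-0.0417,0],[1,0,0,-0.0417,0],[1,0.03,-0.03,0,0],[1,0.02,-0.03,0,0]]' >/dev/null
python3 -m jog '[[1,0,0,0,0],[1,0,0,0,0],[1,0,0,0,0]]'
python3 clips.py
python3 - <<'E'
from h import *
t=cam("top");w=(190,190,320,320);u0,v0,u1,v1=w
h=cv2.cvtColor(t["img"][v0:v1,u0:u1],cv2.COLOR_RGB2HSV);b=cv2.inRange(h,(105,120,30),(130,255,255))
P=np.array([onz(t,*(q[0]+[u0,v0]),.067)[:2] for q in big(b)],np.float32)*1000;print(cv2.minAreaRect(P))
E
```

```text
clock: 19.15
tcp_pos: [0.4569, 0.0637, 0.0748]
orientation: [0.001, 0.084, 0.996, -0.001]
wrist_force: [-0.0, -3.2, 3.3]
finger_gap: -0.0001
grip_force: 2.0
clock: 19.48
tcp_pos: [0.4549, 0.0642, 0.0494]
orientation: [-0.001, 0.084, 0.996, 0.0]
wrist_force: [-0.9, -0.1, -0.2]
finger_gap: -0.0001
grip_force: 0.0
clock: 20.15
tcp_pos: [0.3969, 0.0133, 0.1641]
orientation: [0.001, 0.085, 0.996, 0.0]
wrist_force: [0.3, 0.0, -0.4]
finger_gap: 0.0006
grip_force: 0.0
1 scene open/shut [(0.0, 173), (0.0, 99)] top open/shut [(0.0, 214), (0.38, 58)]
2 scene open/shut [(0.0, 204), (0.0, 121)] top open/shut [(0.0, 225), (0.4, 55)]
3 scene open/shut [(0.02, 112), (0.32, 96)] top open/shut [(0.02, 186), (0.84, 31)]
4 scene open/shut [(0.0, 90), (0.31, 84)] top open/shut [(0.01, 187), (0.89, 27)]
((533.1251831054688, 169.95947265625), (162.63775634765625, 194.16439819335938), 79.70789337158203)
```

All four clips are shut, the lid is unmoved, and the arm is clear.

```bash
python3 -c "from workcell import env;print(env.hand_in())"
```

```text
the job is handed in; nothing more can be done
None
```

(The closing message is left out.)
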